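# Fit the window into the optical cell and screw its retaining ring snug

### The job

Set the round glass window flat into the open top of the fixed cell, let go of it, then put the retaining ring over it. Screw the ring down clockwise until you feel its thread bite, turn it about 25 degrees further so that it is snug on the glass, and leave it there. Be gentle: the glass cracks if it is overtightened or pressed hard; and leave the vial, the dish and the tin where they stand.

Things in the scene. Friction and masses are not known exactly. Their poses are not given: they have to be found in the camera images.
- stand: Fixed grey work plate 280 x 430 mm (x by y), 12 mm thick, on four posts; its top is 170 mm above the bench. Cell, window, ring and bystanders stand on it. Origin: centre of its underside at bench level; z up.
- cell: Fixed aluminium cell on the work plate: round flange of 68 mm diameter, 10 mm thick, with an upright round post of 44 mm diameter in its middle, open at the top; two raised thread ramps run round the post. Origin: centre of the underside, on the post's axis; z up.
- cell_rim (a point): Centre of the post's rim, 52 mm above the cell's origin; axes as the cell's. The mouth of a round recess, 38 mm diameter, whose floor is a sprung seat: unloaded it lies 3.2 to 6.4 mm below the rim (shimmed differently each time). The seat gives way by 1 mm per 5 N, up to 4.2 mm, then it is solid.
- thread_start (a point): Start of one ramp: its underside, at radius 24.5 mm, 4 mm below the rim, 0.28 rad clockwise (from above) of the cell's +x. From here the ramp runs 1.45 rad clockwise, falling 5.8 mm per rad; it is 4 mm thick, out to 52 mm diameter. The second ramp is the same, half a turn on. The gaps between them (1.69 rad each) let the ring's pins pass down.
- index (a point): Top of the dark index bar across the flange's edge at the cell's +x, 33 mm from the axis, 11 mm above the cell's origin; another lies at -x. Ring pins lowered over these two bars pass down through the gaps.
- window: Loose glass window in a thin steel band: a disc of 36 mm diameter, 14 mm thick, both faces alike, edges chamfered 1.5 mm, about 60 g. Origin: centre of the underside; z up. Lies flat on the work plate. Grip it across the diameter by its upper 6 mm: the lower part goes into the recess.
- ring: Loose steel retaining ring, about 120 g: a cap 28 mm high, standing skirt down. Skirt 60 mm outer, 56 mm inner diameter, 24 mm deep; on top a 4 mm flange with a 24 mm hole, whose underside presses on the window. Origin: centre of the skirt's lower edge; x through the pins, z up. Half a turn about z makes no difference.
- ring_grip (a point): On the ring's axis, 13 mm above its lower edge, axes as the ring's: centre of two flat grip faces across y, 63 mm apart, 28 mm long (along x), from 2 to 24 mm above the lower edge.
- ring_pin (a point): Middle of the inward pin at the ring's +x, 26 mm from its axis, 5 mm above its lower edge; another at -x. 6 mm diameter, 46 mm between the tips; dark heads show outside. Lowered through the gaps until the flange rests on the window, then turned clockwise from above, they run free for 0.4 to 1.1 rad (it differs), then bite: the ramps pull the ring down against the seat's spring.
- vial: Bystander: capped sample vial, 21 mm diameter, 51 mm high. Origin: centre of the underside.
- dish: Bystander: flat open dish with rubber rings in it, 58 mm diameter, 12 mm high. Origin: centre of the underside.
- tin: Bystander: open round tin of small screws, 56 mm diameter, 19 mm high. Origin: centre of the underside.
There are look-alikes about, which are no part of the job. Leave any yellow look-alike of the window alone.

How it is judged (in metres and radians):
On the way:
1. the window lies flat in the recess, let go, before the ring is on (horizontal distance between window and cell_rim below 0.0025 m and z of window in the frame of cell_rim below -0.002 m and angle between the z axis of window and the z axis of cell, either way round below 0.06 rad and contact force between each of the fingers, ring and window below 0.1 N), for 0.2 s.
At the end, for the whole second after the job is handed in: The window lies flat in the recess (within 2.5 mm of its axis and 0.06 rad, underside at least 2 mm below the rim); the ring sits level on the thread (within 5 mm and 0.08 rad, lower edge at least 12 mm below the rim), at rest, pressing on the window with 6.5 to 16.5 N (contact force between ring and window between 6.5 and 16.5 N and horizontal distance between window and cell_rim below 0.0025 m and z of window in the frame of cell_rim below -0.002 m and angle between the z axis of window and the z axis of cell, either way round below 0.06 rad and horizontal distance between ring and cell_rim below 0.005 m and z of ring in the frame of cell_rim below -0.012 m and angle between the z axis of ring and the z axis of cell, either way round below 0.08 rad and linear speed of ring below 0.01 m/s); the robot touches nothing.
It fails at once if the ring presses on the window with more than 24 N: the glass cracks (contact force between ring and window above 24 N).
It fails at once if the window is pressed against the cell with more than 24 N: the glass cracks (contact force between window and cell above 24 N).
It fails at once if a bystander is moved by more than 20 mm (distance of any of vial, dish, tin from where it was at the start of the episode above 0.02 m).
It also fails if it takes over 72 s, if anything falls off the work surface, if the arm or the gripper's body presses on something with over 40 N, if the wrist force passes 120 N, or if a joint passes its speed limit or range.

### The arm

A 7-joint arm with a two-finger parallel gripper is mounted at the origin on the work surface; the furniture and walls round the work are solid. World frame = base frame: x ahead of the robot, y to its left, z up, the work surface at z = 0. Lengths are in m, angles in degrees, forces in N, time in s.
With the tool pointing down it reaches from about 0.35 to 0.775 m from the base axis. Payload 3.1 kg.
Tool frame: the origin (TCP) lies on the centre line of the jaws, within the pads' length; the fingertips stand 17 mm ahead of it and the grasp point (between the pads) lies 2 mm behind it (robot.tip_reach is the distance from the TCP to the fingertips, in m); z points along the fingers, y is the line along which they close (so a half turn about z gives the same grasp; the last joint's range is limited). The gripper opens to 85 mm and grips with 20 to 120 N. Pads are 22 mm wide; open, the fingers measure 114 mm over their backs; the gripper's body (76 mm by 85 mm) begins 54 mm behind the grasp point. The pads swing forward as they close: fully open they stand 13 mm farther back than shut.
Start: joints at [-73.608, 17.813, 0.802, 86.603, -0.252, 75.585, -1.558], TCP at [0.177, 0.521, 0.224] pointing down, gripper open.
Joint ranges: [-154.91, 154.91], [-16.99, 109.72], [-72.82, 74.43], [7.12, 147.25], [-82.49, 262.49], [11.32, 116.49], [-174.64, 174.64]. Speed limits (degrees/s): [159.86, 159.86, 180, 180, 180, 180, 180].

### API

Orientations are given as [roll, pitch, yaw] about the fixed x, y, z axes, in that order (R = Rz(yaw) Ry(pitch) Rx(roll)).
In Python, from station import robot, fingers, vision, workorder, recognise gives the robot as it stands. Calls block until the motion is done:
- robot.move_to(position, orientation): joint-space move of the TCP to a pose.
- robot.line_to(position, orientation=None, velocity=0.15, f_stop=None): straight line of the TCP; orientation=None keeps the orientation; velocity is the mean speed in m/s. With f_stop (N) it stops when the force on the tool has changed by that much, and returns True; else False.
- robot.move_j(angles): joint-space move.
- fingers.gripper_to(opening, force=None): opening from 0.0 (shut) to 1.0 (fully open); force is the grip in N (None keeps the last); returns when the fingers have stopped.
- robot.pause(seconds).
- robot.inverse_kinematics(position, orientation): joint angles nearest the present ones, or None.
- vision.grab_frame(name): name is "scene" or "side" or "wrist"; returns the picture (384x512x3 uint8, red, green, blue); there is no depth.
- vision.calibration(name): a dict with "mtx" (3x3 intrinsics, pixels), "k1" (the pictures are not rectified: a ray, as slopes to the right and down, at radius r is drawn at 1 + k1 r^2 times it, then the intrinsics apply), "extrinsics" (4x4, takes a point from world to camera coordinates); the wrist camera has in their place "T_tool_cam" (4x4, takes a point from camera to tool coordinates, whose origin is the TCP and whose axes are the flange's). Camera axes: x right, y up, looking along -z (the intrinsics and any distortion apply to the point x, -y, -z); pixel columns grow to the right and rows downward; lengths in m; the calibration is good to about 2 mm. A picture is of the moment at which its call begins: read the wrist's pose just before it. calibration takes no time and is no camera call.
A pose or a line that the arm cannot do raises robot.PlanningError and nothing moves.
- workorder.close_job(): hands the job in; it is judged then, once.
Trained networks look in the newest picture that a camera, given by its name, has taken for a name from the list of things; names that differ only in an ending like _2 or _b are one class to them, and where a whole thing is asked for, a point or a joint stands for the part that bears it (a point fixed in the world has none). Each returns a list of dicts, best first, with "p" (0 to 1); they miss things now and then, are a little off and sometimes report something else, mostly with a low value. They report only what shows in the picture. A call takes as long as a camera call. They do not tell look-alikes from the thing itself.
- recognise(label, camera): "rect" ([centre column, centre row, width, height] in pixels, round what is visible of it).
Readings, each from a call of its own:
- robot.current_time_s(): time.
- robot.current_joint_positions(): joint angles.
- robot.current_dq(): joint speeds.
- robot.current_joint_torque(): joint torques, N m.
- robot.current_tool_pos(): TCP position.
- robot.current_eef_rot(): TCP orientation.
- robot.current_contact_force(): force on the tool from outside, world axes, zero at the start.
- robot.current_torque(): the same for the moment, N m.
- robot.current_finger_gap(): opening from 0.0 (shut) to 1.0 (fully open).
- robot.current_gripper_force(): force on a finger pad.
Only numpy, scipy, OpenCV 4.12 (cv2) and the standard library are available. Lean on these libraries where they do the work, as an engineer would, in place of code of your own. Each camera call takes 0.05 s, during which the arm holds its last target. There are 200 camera calls.

## Working session

There is one attempt and no reset: what is moved stays moved. The work goes in short steps, each a Python script; the robot and the scene stay as the last script left them, time stands still between calls to the robot, and variables do not carry over. Pictures are saved under pics/ and viewed, at most 10 in all, crops included, and the job is handed in when it is done.

```bash
ls; mkdir -p pics
python3 - <<'E'
from station import robot, fingers, vision, workorder, recognise
import cv2,numpy as np
for c in ["scene","side"]:
    im=vision.grab_frame(c); cv2.imwrite(f"pics/{c}0.png",cv2.resize(im[:,:,::-1],(800,600),interpolation=cv2.INTER_CUBIC))
    for l in ["cell","window","ring","vial","dish","tin","ring_pin","index","stand"]:
        print(c,l,[(round(d['p'],2),np.round(d['rect'],1).tolist()) for d in recognise(l,c)][:4])
    k=vision.calibration(c); print(np.round(k['mtx'],1).tolist(),k['k1'],np.round(k['extrinsics'],4).tolist())
print(vision.calibration("wrist"),robot.current_time_s(),robot.current_eef_rot())
E
```

```text
pics
scene cell [(0.79, [304.3, 199.1, 32.8, 44.9])]
scene window [(0.52, [235.9, 214.2, 16.7, 14.5])]
scene ring [(0.69, [304.7, 161.2, 29.0, 26.6])]
scene vial [(0.7, [304.9, 199.1, 35.1, 38.7]), (0.63, [305.2, 240.7, 12.9, 31.6])]
scene dish [(0.71, [372.8, 194.4, 26.4, 20.7]), (0.23, [286.4, 248.8, 245.7, 219.4])]
scene tin [(0.72, [270.9, 270.6, 29.8, 30.0])]
scene ring_pin [(0.56, [300.4, 160.6, 27.4, 26.4])]
scene index [(0.67, [305.9, 199.9, 34.5, 43.0])]
scene stand [(0.67, [287.4, 247.1, 248.1, 218.1])]
[[426.3, 0.0, 256.0], [0.0, 426.3, 197.6], [0.0, 0.0, 1.0]] -0.1417530960369051 [[0.7114, 0.7024, 0.0229, -0.5089], [-0.4322, 0.4115, 0.8024, -0.0355], [0.5542, -0.5807, 0.5964, -1.0585], [0.0, 0.0, 0.0, 1.0]]
side cell [(0.98, [216.4, 171.3, 34.1, 32.7])]
side window [(0.61, [250.6, 161.2, 13.5, 9.7])]
side ring [(0.82, [262.9, 199.2, 36.3, 24.7])]
side vial []
side dish [(0.93, [175.0, 203.7, 29.4, 22.6])]
side tin [(0.62, [200.4, 153.1, 14.9, 12.5]), (0.59, [191.1, 156.9, 10.3, 20.5]), (0.54, [217.1, 169.5, 32.5, 35.4])]
side ring_pin [(0.97, [263.9, 197.9, 36.7, 29.9])]

[... 243 characters left out ...]
58], [-0.0087, -0.3968, 0.9179, -0.0336], [-0.0011, 0.9179, 0.3968, -1.1332], [0.0, 0.0, 0.0, 1.0]]
{'mtx': array([[270.57138261,   0.        , 259.58075978],
       [  0.        , 270.57138261, 187.9531965 ],
       [  0.        ,   0.        ,   1.        ]]), 'k1': -0.03318625005489392, 'T_tool_cam': array([[ 4.23412993e-05,  9.53465974e-01,  3.01500637e-01,
         7.65650931e-02],
       [ 9.99999049e-01, -4.55928235e-04,  1.30139294e-03,
        -9.84402616e-05],
       [ 1.37829654e-03,  3.01500295e-01, -9.53465087e-01,
        -1.49238052e-01],
       [ 0.00000000e+00,  0.00000000e+00,  0.00000000e+00,
         1.00000000e+00]])} 1.0 [ 1.79996070e+02 -6.04949081e-05  1.61221299e+02]
```

View pics/scene0.png

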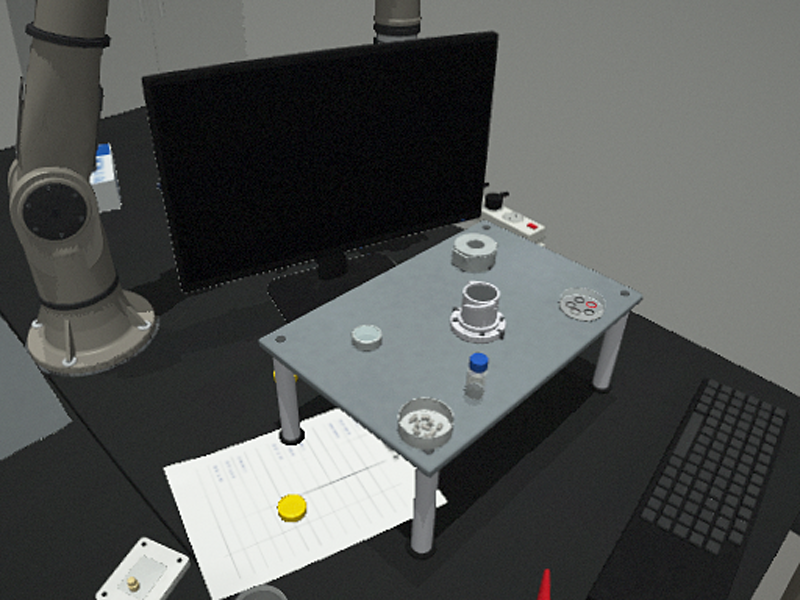

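```bash
cat > h.py <<'E'
from station import robot, fingers, vision, workorder, recognise
import cv2,numpy as np
from scipy.spatial.transform import Rotation as R
def cam(c):
    """K, dist, world->cv camera R,t"""
    k=vision.calibration(c); F=np.diag([1,-1,-1.])
    if c=="wrist":
        T=np.eye(4);T[:3,:3]=R.from_euler('xyz',robot.current_eef_rot(),degrees=True).as_matrix();T[:3,3]=robot.current_tool_pos()
        E=np.linalg.inv(T@k['T_tool_cam'])
    else: E=np.array(k['extrinsics'])
    return np.array(k['mtx']),np.array([k['k1'],0,0,0,0]),F@E[:3,:3],F@E[:3,3]
def back(px,z,C):
    """pixels -> world points at height z"""
    K,d,Rm,t=C
    u=cv2.undistortPoints(np.array(px,float).reshape(-1,1,2),K,d).reshape(-1,2)
    r=np.c_[u,np.ones(len(u))]@Rm; o=-Rm.T@t
    return o+r*((z-o[2])/r[:,2])[:,None]
def proj(P,C):
    K,d,Rm,t=C
    return cv2.projectPoints(np.array(P,float).reshape(-1,1,3),cv2.Rodrigues(Rm)[0],t,K,d)[0].reshape(-1,2)
E
python3 - <<'E'
from h import *
S=cam("scene");D=cam("side")
for n,s,d,z in [("cell",(304.3,199.1),(216.4,171.3),.2),("window",(235.9,214.2),(250.6,161.2),.177),("ring",(304.7,161.2),(262.9,199.2),.184),("dish",(372.8,194.4),(175,203.7),.176),("vial",(305.2,240.7),None,.195),("tin",(270.9,270.6),(200.4,153.1),.18)]:
    print(n,back([s],z,S).round(3), back([d],z,D).round(3) if d else '')
E
```

```text
cell [[0.56  0.278 0.2  ]] [[0.554 0.314 0.2  ]]
window [[0.484 0.175 0.177]] [[0.482 0.191 0.177]]
ring [[0.46  0.404 0.184]] [[0.458 0.417 0.184]]
dish [[0.628 0.418 0.176]] [[0.624 0.417 0.176]]
vial [[0.631 0.195 0.195]] 
tin [[0.629 0.115 0.18 ]] [[0.614 0.135 0.18 ]]
```

View pics/side0.png

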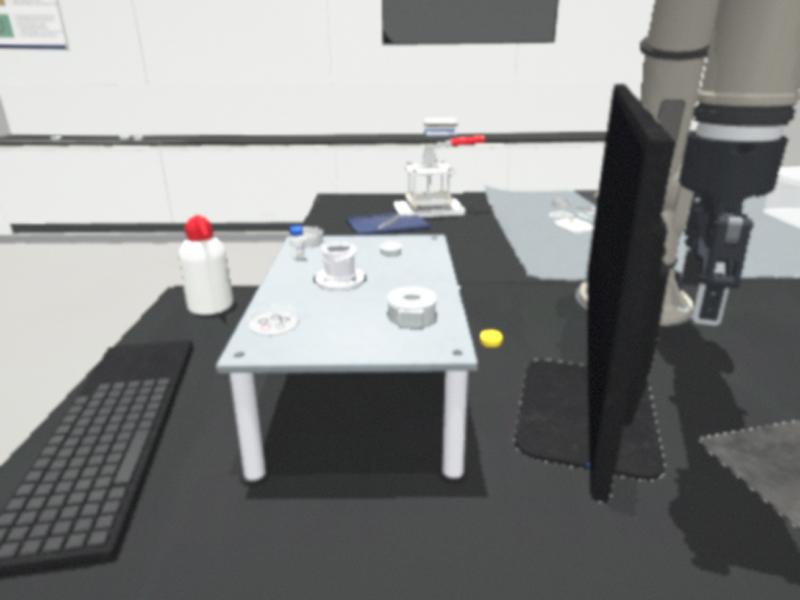

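The two pictures show one clear window, at scene (367,337) on the 800 px picture. The yellow discs at (292,507) and (285,375) lie on the bench and are decoys. The ring is at (474,252) and the cell at (480,310). A monitor stands between the arm and the plate, so I'll measure where it is before moving.

Run:
```python
from h import *
S=cam("scene");D=cam("side")
def tri(a,b):
    u=[cv2.undistortPoints(np.array(p,float).reshape(1,1,2)/1.5625,C[0],C[1]).reshape(2,1) for p,C in((a,S),(b,D))]
    X=cv2.triangulatePoints(np.c_[S[2],S[3]],np.c_[D[2],D[3]],*u)[:,0];X=X[:3]/X[3]
    return X.round(3),(proj([X],S)*1.5625).round(),(proj([X],D)*1.5625).round()
for a,b in [((497,33),(665,125)),((485,215),(605,495)),((145,77),(620,85)),((183,290),(590,460)),((145,77),(665,125)),((497,33),(620,85))]: print(tri(a,b))
cn=[(y:=0)]
for p in [(262,340),(485,226),(641,297),(430,470)]: print('corner',back([np.array(p)/1.5625],.17,S).round(3))
for p in [(285,237),(455,237),(466,360),(221,360)]: print('side corner',back([np.array(p)/1.5625],.17,D).round(3))
for p,o in [([.48,.19,.4],0),([.49,.35,.45],0),([.177,.521,.6],0)]:
  for yaw in(0,90,161): 
    j=robot.inverse_kinematics(p,[180,0,yaw]); print(p,yaw,None if j is None else np.round(j,0))
```

```text
(array([0.292, 0.629, 0.423]), array([[496.,  29.]]), array([[662., 133.]]))
(array([0.295, 0.634, 0.098]), array([[482., 211.]]), array([[597., 501.]]))
(array([0.133, 0.119, 0.417]), array([[145.,  78.]]), array([[620.,  84.]]))
(array([ 0.064,  0.218, -0.099]), array([[230., 337.]]), array([[637., 406.]]))
(array([0.066, 0.149, 0.379]), array([[147.,  90.]]), array([[669., 112.]]))
(array([0.315, 0.594, 0.44 ]), array([[495.,  24.]]), array([[614., 103.]]))
corner [[0.398 0.083 0.17 ]]
corner [[0.408 0.491 0.17 ]]
corner [[0.671 0.498 0.17 ]]
corner [[0.669 0.082 0.17 ]]
side corner [[0.669 0.092 0.17 ]]
side corner [[0.373 0.1   0.17 ]]
side corner [[0.401 0.507 0.17 ]]
side corner [[0.664 0.503 0.17 ]]
[0.48, 0.19, 0.4] 0 [ -51.   14.   37.   70.   -8.   99. -106.]
[0.48, 0.19, 0.4] 90 [-47.  13.  31.  70.  -7.  98. -17.]
[0.48, 0.19, 0.4] 161 [-39.  13.  20.  70.  -4.  98.  51.]
[0.49, 0.35, 0.45] 0 [ -54.   28.   36.   44.  -18.  112. -118.]
[0.49, 0.35, 0.45] 90 [-49.  27.  25.  43. -12. 111. -31.]
[0.49, 0.35, 0.45] 161 [-43.  27.  13.  43.  -6. 111.  37.]
[0.177, 0.521, 0.6] 0 None
[0.177, 0.521, 0.6] 90 None
[0.177, 0.521, 0.6] 161 None
```

Run:
```python
from h import *
az=np.arctan2(.521,.177); u=np.array([np.cos(az),np.sin(az),0]); tang=np.array([-u[1],u[0],0])
R0=R.from_euler('xyz',robot.current_eef_rot(),degrees=True)
for r in (.45,.55,.62):
  for z in (.45,.48,.5,.55):
    for t in (0,-15,-30):
      o=(R.from_rotvec(np.radians(t)*tang)*R0)
      j=robot.inverse_kinematics([*(r*u[:2]),z],o.as_euler('xyz',degrees=True).tolist())
      if j is not None: print(r,z,t,o.as_matrix()[:,2].round(2),np.round(j))
S=cam("scene")
print(back([np.array([145,77])/1.5625],.423,S),back([np.array([183,290])/1.5625],.098,S),back([np.array([497,33])/1.5625],.423,S))
```

```text
0.45 0.45 0 [ 0.  0. -1.] [-74.   5.   1.  71.  -0. 104.  -2.]
0.45 0.45 -15 [ 0.08  0.25 -0.97] [-74.  -7.   0.  84.   1.  87.  -3.]
0.45 0.48 0 [ 0.  0. -1.] [-74.   6.   1.  65.  -0. 108.  -2.]
0.45 0.48 -15 [ 0.08  0.25 -0.97] [-75.  -6.   0.  79.   1.  92.  -3.]
0.45 0.5 0 [ 0.  0. -1.] [-74.   7.   1.  61.  -0. 111.  -2.]
0.45 0.5 -15 [ 0.08  0.25 -0.97] [-75.  -5.   1.  76.   1.  94.  -3.]
0.45 0.5 -30 [ 0.16  0.47 -0.87] [-74. -17.  -0.  90.   2.  77.  -3.]
0.45 0.55 -15 [ 0.08  0.25 -0.97] [-75.  -2.   1.  66.   1. 102.  -3.]
0.45 0.55 -30 [ 0.16  0.47 -0.87] [-75. -15.  -0.  81.   2.  83.  -3.]
0.55 0.45 0 [ 0.  0. -1.] [-74.  19.   2.  54.  -1. 107.  -1.]
0.55 0.45 -15 [ 0.08  0.25 -0.97] [-74.   5.   1.  72.   0.  87.  -2.]
0.55 0.45 -30 [ 0.16  0.47 -0.87] [-74.  -6.   0.  89.   2.  67.  -3.]
0.55 0.48 0 [ 0.  0. -1.] [-74.  20.   2.  48.  -1. 112.  -1.]
0.55 0.48 -15 [ 0.08  0.25 -0.97] [-74.   6.   1.  67.   0.  92.  -2.]
0.55 0.48 -30 [ 0.16  0.47 -0.87] [-74.  -6.   0.  84.   1.  71.  -3.]
0.55 0.5 0 [ 0.  0. -1.] [-74.  21.   2.  43.  -1. 116.  -1.]
0.55 0.5 -15 [ 0
[... 305 characters left out ...]
2.  38.  -1. 113.  -1.]
0.62 0.45 -15 [ 0.08  0.25 -0.97] [-74.  14.   1.  62.   0.  89.  -2.]
0.62 0.45 -30 [ 0.16  0.47 -0.87] [-74.   2.   1.  81.   1.  67.  -2.]
0.62 0.48 -15 [ 0.08  0.25 -0.97] [-74.  16.   2.  56.  -0.  94.  -1.]
0.62 0.48 -30 [ 0.16  0.47 -0.87] [-74.   3.   1.  76.   1.  71.  -2.]
0.62 0.5 -15 [ 0.08  0.25 -0.97] [-74.  17.   2.  51.  -0.  97.  -1.]
0.62 0.5 -30 [ 0.16  0.47 -0.87] [-74.   3.   1.  73.   1.  74.  -2.]
0.62 0.55 -15 [ 0.08  0.25 -0.97] [-74.  20.   2.  38.  -1. 106.  -1.]
0.62 0.55 -30 [ 0.16  0.47 -0.87] [-75.   5.   1.  63.   1.  81.  -2.]
[[0.14728236 0.11241151 0.423     ]] [[0.14195619 0.11251952 0.098     ]] [[0.30804097 0.60983255 0.423     ]]
```

Run:
```python
from h import *
az=np.arctan2(.521,.177); u=np.array([np.cos(az),np.sin(az),0]); tang=np.array([-u[1],u[0],0])
o=(R.from_rotvec(np.radians(-15)*tang)*R.from_euler('xyz',robot.current_eef_rot(),degrees=True)).as_euler('xyz',degrees=True).tolist()
robot.line_to([.177,.521,.48],velocity=.3)
robot.move_to([*(.55*u[:2]),.55],o)
j=list(robot.current_joint_positions()); j[0]=-32; robot.move_j(j)
robot.move_to([.52,.28,.36],[180,0,120])
print(robot.current_joint_positions(),robot.current_tool_pos(),robot.current_contact_force(),robot.current_time_s())
C=cam("wrist"); im=vision.grab_frame("wrist"); cv2.imwrite("pics/w1.png",cv2.resize(im[:,:,::-1],(800,600),interpolation=cv2.INTER_CUBIC)); np.save("w1.npy",im)
for l,z in [("cell",.205),("window",.196),("ring",.21),("vial",.22),("dish",.182),("tin",.185),("ring_pin",.187),("index",.193)]:
    print(l,[(round(d['p'],2),np.round(d['rect'],1).tolist(),back([d['rect'][:2]],z,C)[0].round(4).tolist()) for d in recognise(l,"wrist")][:3])
```

```text
[-31.04496705  21.51246023   1.67112151  62.37861944  -0.6269854
  95.88213023   0.48497435] [0.5202599  0.28069245 0.36227648] [-1.19448771  0.52100547  0.46348868] 4.65
cell [(0.94, [286.1, 176.3, 52.6, 56.4], [0.5509, 0.2912, 0.205])]
window [(0.82, [130.7, 143.5, 18.0, 21.6], [0.3745, 0.2326, 0.196]), (0.58, [194.7, 222.2, 27.0, 28.6], [0.4838, 0.1796, 0.196])]
ring [(0.67, [262.7, 44.9, 57.6, 68.7], [0.4572, 0.3973, 0.21]), (0.55, [285.3, 176.6, 54.0, 57.5], [0.5491, 0.2913, 0.21]), (0.51, [286.1, 158.1, 352.0, 316.1], [0.5385, 0.3102, 0.21])]
vial [(0.93, [297.1, 264.8, 19.1, 35.3], [0.6196, 0.2036, 0.22])]
dish [(0.59, [388.9, 113.9, 51.9, 51.3], [0.6217, 0.4137, 0.182]), (0.42, [265.1, 295.1, 41.5, 39.5], [0.6246, 0.1179, 0.182])]
tin [(0.64, [265.3, 294.9, 39.0, 41.6], [0.6233, 0.1205, 0.185])]
ring_pin [(0.74, [263.6, 47.9, 56.9, 67.1], [0.4577, 0.399, 0.187]), (0.54, [285.9, 176.3, 58.5, 57.4], [0.5547, 0.2878, 0.187]), (0.48, [389.7, 115.5, 48.8, 53.1], [0.6215, 0.4117, 0.187])]
index [(0.98, [284.4, 177.1, 55.0, 59.4], [0.5523, 0.2871, 0.193])]
```

View pics/w1.png

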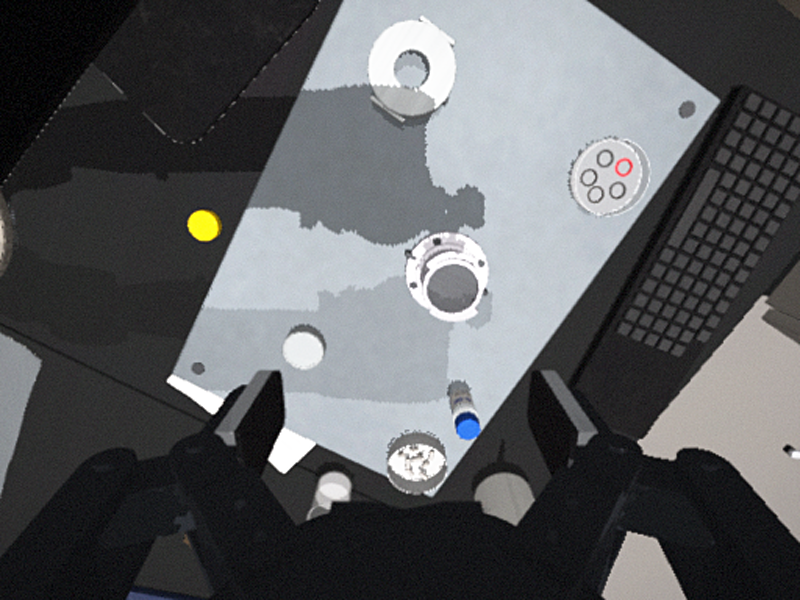

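Wrist picture: the window is the clear disc at (304,347), the yellow decoy at (204,225) is on the bench, the cell is at (448,275) and the ring at (412,68). I choose the disc at (304,347) and will check it, the cell and the ring close up.

Run:
```python
from h import *
import pickle
out={};tiles=[]
for n,p,zt in [("ring",[.458,.398,.32],.198),("cell",[.552,.289,.33],.222),("window",[.482,.182,.29],.184)]:
    robot.move_to(p,[180,0,120]); robot.pause(.2)
    C=cam("wrist"); im=vision.grab_frame("wrist"); out[n]=(C,im)
    print(n,robot.current_tool_pos(),[(round(d['p'],2),np.round(d['rect'],1).tolist(),back([d['rect'][:2]],zt,C)[0].round(4).tolist()) for d in recognise(n,"wrist")][:2])
    c=proj([[p[0],p[1],zt]],C)[0].round().astype(int); print(c)
    x0=max(0,min(512-130,c[0]-65));y0=max(0,min(384-130,c[1]-65)); print(x0,y0)
    tiles.append(cv2.resize(im[y0:y0+130,x0:x0+130,::-1],(390,390),interpolation=cv2.INTER_CUBIC))
tiles=[t[:,:266] if 0 else cv2.resize(t,(266,266)) if 0 else t for t in tiles]
cv2.imwrite("pics/tiles.png",np.vstack([np.hstack(tiles[:2])]))
cv2.imwrite("pics/win.png",tiles[2])
pickle.dump(out,open("close.pkl","wb")); print(robot.current_time_s())
```

```text
ring [0.45937539 0.39664297 0.32056965] [(0.73, [258.9, 170.7, 57.8, 63.7], [0.4546, 0.4041, 0.198])]
[259 177]
194 112
cell [0.55102071 0.29058758 0.33002339] [(0.78, [262.2, 180.1, 59.0, 63.2], [0.5515, 0.2949, 0.222])]
[260 185]
195 120
window [0.4825362  0.1833425  0.29008653] [(0.9, [158.6, 107.4, 23.7, 27.0], [0.3666, 0.2003, 0.184]), (0.73, [253.4, 194.7, 37.9, 36.3], [0.4831, 0.1707, 0.184])]
[258 185]
193 120
7.85
```

View pics/tiles.png

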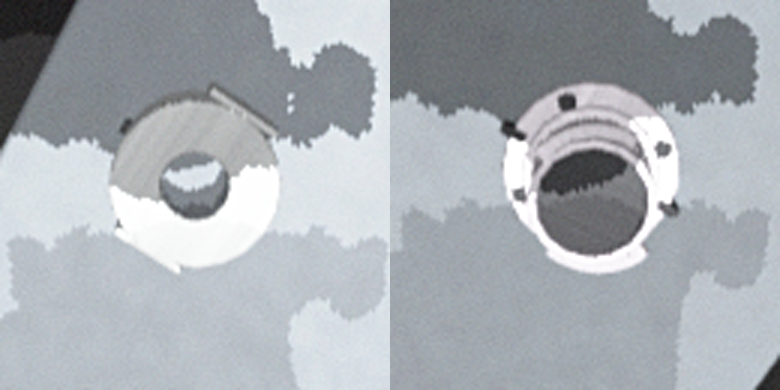

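View pics/win.png

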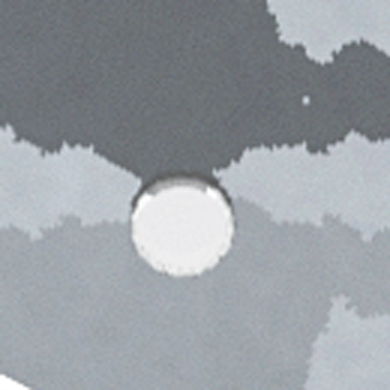

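The crops show a clear disc at (183,226), so it is the window and not the yellow look-alike. The ring's grip faces run along (212,88)–(277,134) and (118,228)–(180,270), with a pin head at (126,126). The cell's index bars are at (512,129) and (669,208), and its mouth is at (591,203). I'll fit the circles next.

```bash
cat >> h.py <<'E'
from scipy.optimize import minimize
def circ(im,C,x0,r,z,sign,n=120,w=.0012,span=.006):
    """centre of a horizontal circle of radius r at height z; sign=+1 brighter outside, 0 any edge"""
    g=cv2.GaussianBlur(cv2.cvtColor(im,cv2.COLOR_RGB2GRAY),(0,0),.7).astype(np.float32)
    a=np.linspace(0,2*np.pi,n,endpoint=False)
    def s(c,r):
        p=proj(np.c_[c[0]+r*np.cos(a),c[1]+r*np.sin(a),np.full(n,z)],C).astype(np.float32)
        return cv2.remap(g,p[:,:1],p[:,1:],cv2.INTER_LINEAR)[:,0]
    def f(c):
        d=s(c,r+w)-s(c,r-w); d=np.clip(d*sign,-30,60) if sign else np.abs(d)
        return -np.mean(d)
    G=np.arange(-span,span+1e-6,.001)
    b=min(((f((x0[0]+i,x0[1]+j)),x0[0]+i,x0[1]+j) for i in G for j in G))
    m=minimize(f,b[1:],method="Nelder-Mead",options=dict(initial_simplex=[b[1:],(b[1]+.0007,b[2]),(b[1],b[2]+.0007)]))
    return m.x,-m.fun
E
python3 - <<'E'
from h import *
import pickle
o=pickle.load(open("close.pkl","rb"))
def q(n,pts,org,z): return back(np.array(pts)/3+org,z,o[n][0])[:,:2]
ang=lambda d: np.degrees(np.arctan2(d[1],d[0])).round(1)
rc=q("ring",[(196,186)],(194,112),.198)[0];cc=q("cell",[(201,203)],(195,120),.222)[0];wc=q("window",[(183,226)],(193,120),.184)[0]
print(rc,cc,wc)
for r in(.0115,.012,.0125):print("ring hole",r,circ(o["ring"][1],o["ring"][0],rc,r,.198,0))
for r in(.0295,.030,.0305):print("ring out",r,circ(o["ring"][1],o["ring"][0],rc,r,.198,0))
for r in(.0185,.019,.0195,.022):print("cell",r,circ(o["cell"][1],o["cell"][0],cc,r,.222,1 if r<.02 else 0))
for r,z in((.0165,.184),(.018,.1825),(.0175,.1825)):print("win",r,circ(o["window"][1],o["window"][0],wc,r,z,-1))
b=q("cell",[(512-390,129),(669-390,208)],(195,120),.181);print("bars",b.mean(0),ang(b[1]-b[0]),np.linalg.norm(b[1]-b[0]))
for z in(.194,): 
  f=q("ring",[(212,88),(277,134),(118,228),(180,270)],(194,112),z);print("faces",f.mean(0),ang(f[1]-f[0]),ang(f[3]-f[2]),np.linalg.norm(f[1]-f[0]),np.linalg.norm(f[3]-f[2]))
h=q("ring",[(126,126)],(194,112),.175)[0];print("pin",ang(rc-h),np.linalg.norm(rc-h))
E
```

```text
[0.45669496 0.40124783] [0.55532511 0.28804232] [0.48394348 0.17037346]
ring hole 0.0115 (array([0.45626358, 0.40083846]), np.float64(70.07429504394531))
ring hole 0.012 (array([0.45583182, 0.40117828]), np.float64(73.33140563964844))
ring hole 0.0125 (array([0.45533525, 0.40137131]), np.float64(70.5802993774414))
ring out 0.0295 (array([0.45582336, 0.40077978]), np.float64(32.99462890625))
ring out 0.03 (array([0.4561328 , 0.40109361]), np.float64(31.089624404907227))
ring out 0.0305 (array([0.45665906, 0.40170219]), np.float64(27.096216201782227))
cell 0.0185 (array([0.55532511, 0.28804232]), np.float64(60.0))
cell 0.019 (array([0.55532511, 0.28804232]), np.float64(60.0))
cell 0.0195 (array([0.55526215, 0.28801532]), np.float64(59.91842269897461))
cell 0.022 (array([0.55317424, 0.29191202]), np.float64(59.96707534790039))
win 0.0165 (array([0.48369673, 0.16937135]), np.float64(54.59163284301758))
win 0.018 (array([0.4838572 , 0.16911112]), np.float64(40.07763671875))
win 0.0175 (array([0.48372889, 0.16937944]), np.float64(50.62895584106445))
bars [0.55549868 0.28885931] 2.7 0.06740486455399455
faces [0.45641811 0.40155878] -5.3 -6.2 0.02743195995610857 0.027199241822074945
pin -3.2 0.030629575000650888
```

```bash
cat >> h.py <<'E'
def goto(p,rpy=None,v=.15,n=2,**k):
    """line to p, then correct the residual seen in the reading"""
    p=np.array(p,float); t=p.copy()
    for i in range(n):
        s=robot.line_to(t.tolist(),rpy,velocity=v if i==0 else .03,**k)
        if s: return True
        robot.pause(.15); e=p-robot.current_tool_pos()
        if np.abs(e).max()<.0003: break
        t=t+e
    return False
E
sed -i 's/np.clip(d\*sign,-30,60)/np.clip(d*sign,-60,255)/' h.py
python3 - <<'E'
from h import *
import pickle
o=pickle.load(open("close.pkl","rb"))
for r in(.0185,.019,.0195):print("cell",r,circ(o["cell"][1],o["cell"][0],(.5553,.288),r,.222,1))
print(robot.tip_reach)
fingers.gripper_to(.75,30)
w=[.4838,.1694]; ts=robot.current_time_s
goto([*w,.24],[180,0,120]); print(robot.current_tool_pos(),robot.current_eef_rot(),ts())
print(goto([*w,.191],v=.08,f_stop=6),robot.current_tool_pos(),robot.current_contact_force())
fingers.gripper_to(0.,25); print("gap",robot.current_finger_gap()*85,robot.current_gripper_force(),robot.current_tool_pos(),ts())
E
```

```text
cell 0.0185 (array([0.55514218, 0.28824392]), np.float64(115.29873657226562))
cell 0.019 (array([0.55509278, 0.2882203 ]), np.float64(108.57933044433594))
cell 0.0195 (array([0.55502139, 0.28818246]), np.float64(82.79573822021484))
0.017
[0.48305156 0.16865254 0.23870174] [1.79983247e+02 1.88521424e-03 1.20001239e+02] 9.2417
False [0.48328819 0.16922741 0.19032097] [-1.00477114  0.58558682  0.69430124]
gap 0.2199942905484089 0.0 [0.48324879 0.16919559 0.19023965] 11.1583
```

The fingers closed on nothing, so I'll lift and look.

Run:
```python
from h import *
C=cam("wrist"); im=vision.grab_frame("wrist")
S=vision.grab_frame("scene")
robot.line_to([.4833,.1692,.29]); robot.pause(.2); C2=cam("wrist"); im2=vision.grab_frame("wrist")
print([(round(d['p'],2),np.round(d['rect'],1).tolist(),back([d['rect'][:2]],.184,C2)[0].round(4).tolist()) for d in recognise("window","wrist")][:3])
a=cv2.resize(im[:,:,::-1],(400,300),interpolation=cv2.INTER_AREA);b=cv2.resize(im2[:,:,::-1],(400,300),interpolation=cv2.INTER_AREA)
s=cv2.resize(S[170:270,180:313,::-1],(400,300),interpolation=cv2.INTER_CUBIC)
cv2.imwrite("pics/miss.png",np.vstack([np.hstack([a,b]),np.hstack([s,s*0])]))
for _ in range(4): print(robot.current_tool_pos())
```

```text
[(0.69, [260.5, 182.9, 38.6, 37.9], [0.4826, 0.1704, 0.184]), (0.59, [398.9, 240.8, 41.1, 42.8], [0.6416, 0.1885, 0.184]), (0.58, [161.6, 100.0, 23.8, 27.0], [0.3665, 0.1932, 0.184])]
[0.48295422 0.16907832 0.28924703]
[0.48295422 0.16907832 0.28924703]
[0.48295422 0.16907832 0.28924703]
[0.48295422 0.16907832 0.28924703]
```

View pics/miss.png

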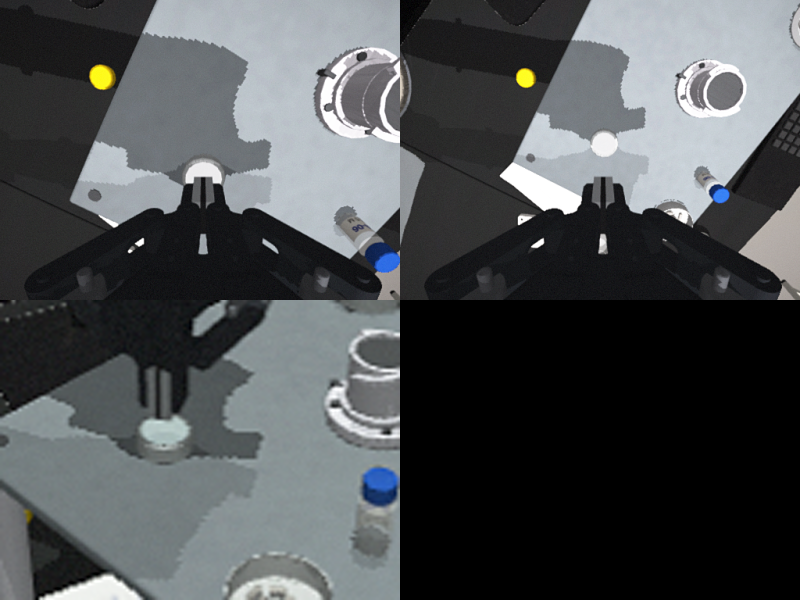

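Run:
```python
from h import *
ts=robot.current_time_s
robot.line_to([.44,.26,.22]); robot.pause(.1)
for _ in range(1):
    print(robot.line_to([.44,.26,.165],velocity=.03,f_stop=4),robot.current_tool_pos(),robot.current_contact_force(),ts())
robot.line_to([.44,.26,.24])
C=cam("wrist"); im=vision.grab_frame("wrist"); np.save("w3.npy",im)
print(robot.current_tool_pos(),[(round(d['p'],2),np.round(d['rect'],1).tolist(),[back([d['rect'][:2]],z,C)[0].round(4).tolist() for z in (.184,.174)]) for d in recognise("window","wrist")][:3])
```

```text
False [0.44013123 0.26006314 0.16518297] [-1.11938304  0.90185047 -0.08388528] 15.425
[0.43922638 0.2595028  0.23870789] [(0.87, [149.6, 171.5, 22.9, 24.4], [[0.3524, 0.2385, 0.184], [0.35, 0.2342, 0.174]])]
```

Run:
```python
from h import *
ts=robot.current_time_s
robot.line_to([.44,.26,.17]); robot.pause(.1)
print(robot.line_to([.44,.26,.135],velocity=.03,f_stop=4),robot.current_tool_pos(),robot.current_contact_force(),ts())
robot.line_to([.44,.26,.24])
```

```text
True [0.44028414 0.26019234 0.16285242] [0.10979807 0.26885173 3.6962409 ] 17.3917
```

Run:
```python
from h import *
import pickle
S=cam("scene");D=cam("side");o=pickle.load(open("close.pkl","rb"))
for z in(.15,.173,.185,.197): print(z,proj([[.4833,.1692,z]],S).round(1))
def cv(c): return c[0],c[1]
# joint triangulation: ring top centre, cell rim centre, window top centre, wrist ray + scene/side ray closest point
def ray(px,C):
    u=cv2.undistortPoints(np.array(px,float).reshape(1,1,2),C[0],C[1]).reshape(2); d=C[2].T@np.array([*u,1]); return -C[2].T@C[3],d/np.linalg.norm(d)
def meet(rs):
    A=sum(np.eye(3)-np.outer(d,d) for _,d in rs);b=sum((np.eye(3)-np.outer(d,d))@q for q,d in rs);X=np.linalg.solve(A,b)
    return X.round(4),[round(1e3*np.linalg.norm(np.cross(X-q,d)),1) for q,d in rs]
W={"ring":proj([[.4560,.4010,.198]],o["ring"][0])[0],"cell":proj([[.5551,.2882,.222]],o["cell"][0])[0],"window":proj([[.4837,.1694,.184]],o["window"][0])[0]}
sc={"ring":(475,244),"cell":(481,291),"window":(367,333)}; sd={"ring":(412,298),"cell":(339,250),"window":(391,247)}
for n in W:
    r=[ray(W[n],o[n][0]),ray(np.array(sc[n])/1.5625,S),ray(np.array(sd[n])/1.5625,D)]
    print(n,meet(r),meet(r[:2]),meet(r[::2]),meet(r[1:]))
```

```text
0.15 [[233.2 226.5]]
0.173 [[233.1 217. ]]
0.185 [[233.1 211.9]]
0.197 [[233.  206.8]]
ring (array([0.4566, 0.4019, 0.1954]), [np.float64(1.5), np.float64(1.5), np.float64(1.1)]) (array([0.4571, 0.4014, 0.1966]), [np.float64(1.2), np.float64(1.2)]) (array([0.4562, 0.4   , 0.1936]), [np.float64(0.3), np.float64(0.3)]) (array([0.4563, 0.404 , 0.1952]), [np.float64(0.3), np.float64(0.3)])
cell (array([0.5552, 0.2897, 0.219 ]), [np.float64(2.2), np.float64(2.0), np.float64(2.2)]) (array([0.556 , 0.2888, 0.2218]), [np.float64(1.1), np.float64(1.1)]) (array([0.5555, 0.2865, 0.2158]), [np.float64(0.6), np.float64(0.6)]) (array([0.5541, 0.2935, 0.2183]), [np.float64(0.0), np.float64(0.0)])
window (array([0.484 , 0.1708, 0.1801]), [np.float64(2.5), np.float64(2.1), np.float64(2.0)]) (array([0.4849, 0.1701, 0.1829]), [np.float64(1.5), np.float64(1.5)]) (array([0.4841, 0.1672, 0.1769]), [np.float64(0.7), np.float64(0.7)]) (array([0.4832, 0.174 , 0.1793]), [np.float64(0.2), np.float64(0.2)])
```

The tool tips do not reach as far as stated. The touch found the plate at TCP z 0.163, and the cameras agree that the plate is at about 0.17, so shut tips end about 7 mm behind the TCP. I'll use the touch value and centre the window with two grips at 90°.

Run:
```python
from h import *
ts=robot.current_time_s
fingers.gripper_to(.72,25)
w=[.4838,.1696]; g=[]
robot.move_to([*w,.215],[180,0,120])
print(goto([*w,.168],v=.08,n=3,f_stop=5),robot.current_tool_pos(),robot.current_contact_force())
fingers.gripper_to(0.,25); print("gap",robot.current_finger_gap()*85,robot.current_gripper_force(),robot.current_tool_pos(),ts())
fingers.gripper_to(.72)
p=robot.current_tool_pos()
robot.move_to([p[0],p[1],.2],[180,0,120]); robot.move_to([p[0],p[1],.2],[180,0,30])
goto([p[0],p[1],.168],v=.06,n=3,f_stop=5)
fingers.gripper_to(0.,25);print("gap",robot.current_finger_gap()*85,robot.current_gripper_force(),robot.current_tool_pos(),robot.current_contact_force(),ts())
S=vision.grab_frame("scene")
C=cam("wrist");im=vision.grab_frame("wrist")
cv2.imwrite("pics/grip.png",np.hstack([cv2.resize(S[170:270,180:313,::-1],(400,300),interpolation=cv2.INTER_CUBIC),cv2.resize(im[:,:,::-1],(400,300),interpolation=cv2.INTER_AREA)]))
```

```text
False [0.48372222 0.16963112 0.16789998] [-0.36542685  1.07340378 -0.60459668]
gap 34.251011367062446 25.047067432897165 [0.48384246 0.16961729 0.16812299] 21.2
gap 34.086483209155084 25.054904477437958 [0.48384113 0.16961587 0.16815053] [-0.14132131  0.07752302  1.0841665 ] 25.1917
```

View pics/grip.png

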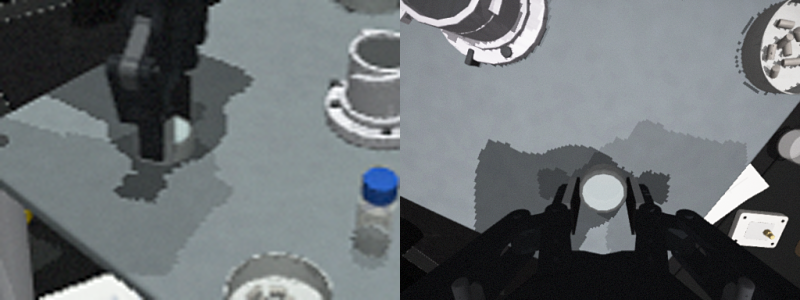

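Gripped, and the window was where vision put it: after centring it is within 0.2 mm of the estimate. The picture shows the disc between the pads at (602,192). Next I carry it to the cell.

Run:
```python
from h import *
ts=robot.current_time_s; c=[.5551,.2882]
p=robot.current_tool_pos(); robot.line_to([p[0],p[1],.262],velocity=.15); 
goto([*c,.262],v=.2,n=1); goto([*c,.226],v=.08,n=3); print(robot.current_tool_pos(),robot.current_contact_force(),robot.current_finger_gap()*85)
s=robot.line_to([*c,.208],velocity=.015,f_stop=3)
print(s,robot.current_tool_pos(),robot.current_contact_force(),robot.current_finger_gap()*85,ts())
```

```text
[0.55511097 0.28813963 0.22594083] [-0.61419883 -0.5631926  -1.02415026] 34.16231613977266
True [0.55508462 0.28816944 0.21568725] [-0.02135624  0.77903566  4.47636172] 34.09910467463574 29.35
```

Run:
```python
from h import *
ts=robot.current_time_s
p=robot.current_tool_pos(); robot.line_to([p[0],p[1],p[2]+.0006],velocity=.02)
fingers.gripper_to(.7); 
robot.line_to([p[0],p[1],.33],velocity=.2); robot.move_to([.552,.289,.33],[180,0,120]); robot.pause(.2)
C=cam("wrist");im=vision.grab_frame("wrist"); np.save("seat.npy",im)
for z in(.228,.230,.232):print(z,circ(im,C,(.5551,.2882),.0165,z,-1),circ(im,C,(.5551,.2882),.0175,z,-1))
c=proj([[.5551,.2882,.23]],C)[0].round().astype(int);print(c,ts())
cv2.imwrite("pics/seat.png",cv2.resize(im[c[1]-50:c[1]+50,c[0]-50:c[0]+50,::-1],(500,500),interpolation=cv2.INTER_CUBIC))
```

```text
0.228 (array([0.55546896, 0.28839053]), np.float64(32.51862716674805)) (array([0.55888491, 0.28426237]), np.float64(35.38770294189453))
0.23 (array([0.55521302, 0.28890584]), np.float64(31.336002349853516)) (array([0.55851954, 0.28478798]), np.float64(36.88998031616211))
0.232 (array([0.5549261 , 0.28930847]), np.float64(29.67333221435547)) (array([0.55826045, 0.28555518]), np.float64(38.20948791503906))
[262 188] 32.2667
```

View pics/seat.png

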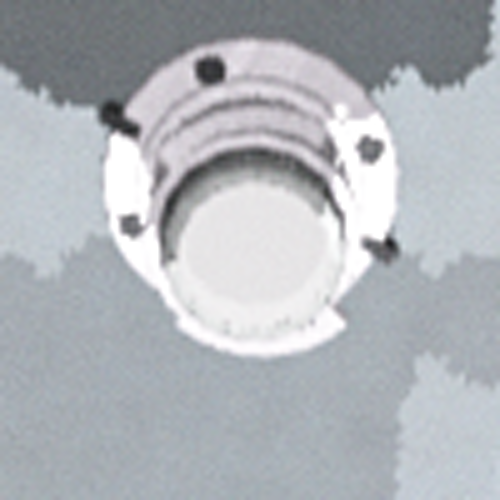

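The window sits flat and concentric in the mouth at (250,245). Next I fetch the ring.

Run:
```python
from h import *
ts=robot.current_time_s
fingers.gripper_to(.96,40)
r=[.4560,.4010]; Y=174.5
print(np.round(robot.inverse_kinematics([*r,.16],[180,0,Y]),1),np.round(robot.inverse_kinematics([.5551,.2882,.24],[180,0,185]),1))
robot.move_to([*r,.23],[180,0,Y])
s=goto([*r,.160],v=.08,n=3,f_stop=5); print(s,robot.current_tool_pos(),robot.current_contact_force(),ts())
fingers.gripper_to(0.,40); print("gap",robot.current_finger_gap()*85,robot.current_gripper_force(),robot.current_tool_pos(),robot.current_contact_force(),robot.current_torque(),ts())
p=robot.current_tool_pos(); robot.line_to([p[0],p[1],.215],velocity=.12); robot.pause(.15)
print(robot.current_finger_gap()*85,robot.current_tool_pos(),robot.current_contact_force(),robot.current_joint_positions().round(1) if hasattr(robot.current_joint_positions(),'round') else robot.current_joint_positions())
C=cam("wrist");im=vision.grab_frame("wrist"); t=robot.current_tool_pos(); zt=t[2]+.038
print(ts(),[(r_,circ(im,C,t[:2],r_,zt,0)) for r_ in(.0115,.012,.0125)])
cv2.imwrite("pics/ring.png",im[:,:,::-1])
```

```text
[-33.2  27.6 -14.4  82.4   7.   70.9  36.2] [-20.   27.4 -14.3  71.3   6.6  82.1  61.3]
False [0.45598038 0.40102217 0.15998112] [ 0.44096513 -0.45582126 -0.35760736] 35.3333
gap 61.71965885979027 44.86716449260712 [0.45618146 0.40119984 0.16032095] [-0.91328294  0.40768381  1.83551344] [0.0143932  0.0342852  0.03388537] 35.6417
61.7822232735941 [0.45557514 0.40047681 0.21346493] [ 0.50499034  0.31911234 -1.05010162] [-33.1  25.8 -14.7  77.4   6.5  77.8  36.7]
36.45 [(0.0115, (array([0.45334058, 0.40052415]), np.float64(62.434791564941406))), (0.012, (array([0.4540104, 0.4003209]), np.float64(55.481266021728516))), (0.0125, (array([0.45457834, 0.39977097]), np.float64(43.25206756591797)))]
```

View pics/ring.png

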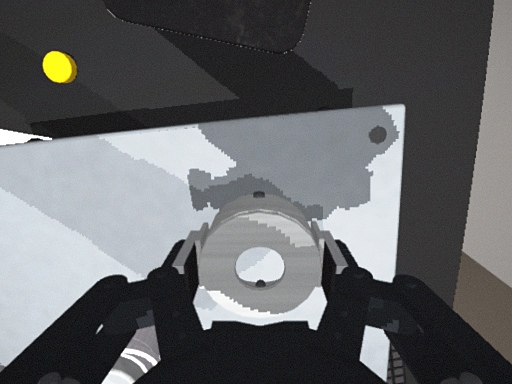

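The ring is held level and centred between the pads, with its hole at (260,265). Next I move it over the cell and lower it onto the window with a light force stop.

Run:
```python
from h import *
ts=robot.current_time_s; c=[.5551,.2882]
p=robot.current_tool_pos(); robot.line_to([p[0],p[1],.25],velocity=.15)
robot.move_to([*c,.25],[180,0,185]); goto([*c,.228],v=.08,n=3)
print(robot.current_tool_pos(),robot.current_contact_force(),robot.current_eef_rot(),ts())
s=robot.line_to([*c,.203],velocity=.03,f_stop=3)
print(s,robot.current_tool_pos(),robot.current_contact_force(),ts())
if not s:
    s=robot.line_to([*c,.192],velocity=.01,f_stop=2.5)
    print(s,robot.current_tool_pos(),robot.current_contact_force(),robot.current_torque(),robot.current_finger_gap()*85,ts())
```

```text
[0.55502845 0.28823452 0.22787302] [ 0.54897932  0.07729447 -1.5104087 ] [ 1.79999248e+02 -2.83052868e-03 -1.75001562e+02] 38.8583
False [0.55525148 0.2883497  0.20329917] [-0.41030233 -0.50679558 -0.52182941] 39.8417
True [0.55512572 0.28822506 0.19771833] [0.40895618 0.30698466 3.0153032 ] [ 0.03630635 -0.03307218 -0.04058241] 62.11460121790431 40.475
```

```bash
cat >> h.py <<'E'
def wrench(n=6):
    L=[]
    for _ in range(n):
        robot.pause(.02); L.append([*robot.current_contact_force(),*robot.current_torque()])
    return np.mean(L,0)
E
python3 - <<'E'
from h import *
ts=robot.current_time_s
fingers.gripper_to(.85); robot.pause(.1); fingers.gripper_to(0.,40)
b=wrench(10); print("base",b.round(2),robot.current_tool_pos(),ts())
for i in range(15):
    j=list(robot.current_joint_positions()) if i==0 else j
    j[6]-=3; robot.move_j(j); w=wrench(5)-b
    print(3*(i+1),w.round(2)[[2,5]],round(ts(),2))
    if abs(w[2])>2.5 or abs(w[5])>.15: break
print(robot.current_tool_pos(),robot.current_eef_rot())
E
```

```text
base [-0.47 -0.05  0.32 -0.01  0.11  0.02] [0.55410611 0.28762577 0.19625746] 41.2417
3 [ 0.15 -0.05] 41.58
6 [ 0.21 -0.  ] 41.91
9 [0.66 0.  ] 42.24
12 [-0.3  -0.02] 42.58
15 [-0.11 -0.04] 42.91
18 [ 0.27 -0.03] 43.24
21 [-0.19 -0.01] 43.58
24 [ 0.4  -0.02] 43.91
27 [-0.04 -0.  ] 44.24
30 [ 0.69 -0.01] 44.58
33 [ 0.15 -0.  ] 44.91
36 [-0.15 -0.02] 45.24
39 [-0.25 -0.03] 45.58
42 [-0.95 -0.02] 45.91
45 [-2.46 -0.04] 46.24
[0.55404729 0.28767306 0.1959599 ] [-1.79800852e+02 -8.90825836e-02  1.40082503e+02]
```

Run:
```python
from h import *
ts=robot.current_time_s
fingers.gripper_to(.85); robot.pause(.1); fingers.gripper_to(0.,40); robot.pause(.1)
b=wrench(8); p=np.array(robot.current_tool_pos()); y0=robot.current_eef_rot()[2]; print(b.round(2),p,y0,ts())
t=p.copy()
for k in range(1,6):
    t[2]=p[2]-.000101*4*k
    robot.line_to(t.tolist(),[180,0,y0-4*k],velocity=.0025); w=wrench(4)
    print(4*k,(w-b).round(2)[[2,5]],robot.current_tool_pos(),np.round(robot.current_eef_rot(),2),round(ts(),2))
    if abs((w-b)[2])>9 or abs((w-b)[5])>1.: print("stop"); break
```

```text
[-0.38 -0.73  2.67 -0.14  0.06  0.01] [0.55433759 0.28751241 0.19668626] 139.99650789173597 47.075
4 [-0.14 -0.04] [0.55457341 0.28777227 0.19650001] [1.7996e+02 1.0000e-02 1.3608e+02] 47.39
8 [ 0.47 -0.08] [0.55455968 0.28776485 0.19617357] [179.95   0.   132.09] 47.74
12 [ 1.5  -0.05] [0.55452181 0.28772346 0.19580978] [179.95  -0.   128.08] 48.09
16 [ 2.72 -0.1 ] [0.55447592 0.28768598 0.1954917 ] [179.96  -0.   124.08] 48.44
20 [ 2.89 -0.07] [0.55435946 0.28762572 0.19516892] [179.97  -0.   120.09] 48.79
```

Run:
```python
from h import *
ts=robot.current_time_s
fingers.gripper_to(.96); p=robot.current_tool_pos()
robot.line_to([p[0],p[1],.33],velocity=.15); robot.move_to([.552,.289,.33],[180,0,120]); robot.pause(.2)
C=cam("wrist");im=vision.grab_frame("wrist");S=vision.grab_frame("side")
print([(z,circ(im,C,(.5551,.2882),.012,z,0)) for z in(.229,.232,.235)],robot.current_contact_force(),ts())
c=proj([[.5551,.2882,.22]],C)[0].round().astype(int)
cv2.imwrite("pics/end.png",np.hstack([cv2.resize(im[c[1]-50:c[1]+50,c[0]-50:c[0]+50,::-1],(400,400),interpolation=cv2.INTER_CUBIC),cv2.resize(S[135:215,176:256,::-1],(400,400),interpolation=cv2.INTER_CUBIC)]))
```

```text
[(0.229, (array([0.5554917 , 0.28669474]), np.float64(38.08585739135742))), (0.232, (array([0.55585747, 0.28644372]), np.float64(37.51602554321289))), (0.235, (array([0.55531208, 0.28710343]), np.float64(39.72555160522461)))] [-0.48538746  0.08616371  0.45474328] 50.725
```

View pics/end.png

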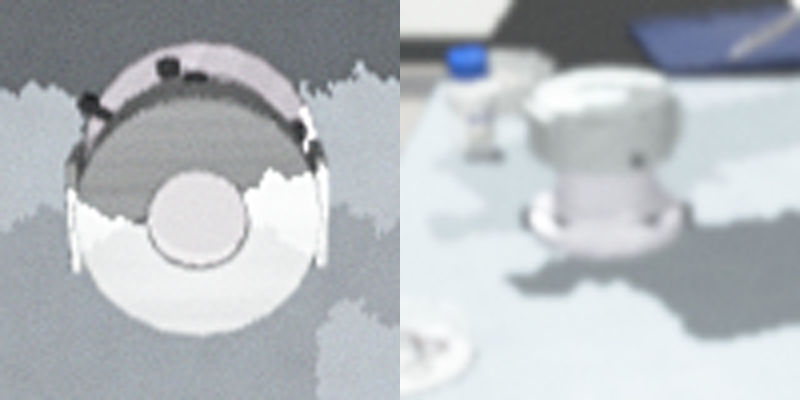

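The ring sits level on the post, with its hole at (198,218) and the window visible under it. Its grip faces stand at the commanded angle and nothing is touching it, so I hand in.

```bash
python3 -c "
from station import workorder
print(workorder.close_job())"
```

```text
the job is handed in; nothing more can be done
None
```

The job is handed in: the window is seated flat in the cell, and the ring is screwed down about 24° past the bite and released. The clamping force was judged from that angle (about 12–13 N) and not measured, and no verdict came back.

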